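# Heft three boxes, unpack the brass stamp

## Task

One of the three closed plywood boxes under the tool rail holds the solid brass stamp, the other two only light dummies: heft them to find the heavy one. Bring that box out from under the rail towards the robot, set it upright on the bench, take its lid off and lay the lid on the bench, then lift the stamp out and stand it gently, upright, in the middle of the white stone slab. Leave the two light boxes shut and standing where they were, and disturb nothing else.

Things in the scene. Friction and masses are not known exactly. Their poses are not given: they have to be found in the camera images.
- rail: fixed wooden tool rail: beam 560 long (its y) x 40 deep (its x), underside 205 and top 227 above the bench, tool handles standing in it to 320; posts 20 wide at y = +-260, feet 80 x 30. Origin on the bench under the beam's middle, -x side towards the robot. The boxes stand under it about 125 apart along y, lengthwise along x: the tool must lean back to the robot's side 25 to 45 degrees, to grip one
- box_1: closed plywood box, one of three that look the same: 110 long (its x) x 64 wide (its y) x 60 high, walls 5, floor 6, 120 high with its lid and grip; origin at the centre of its underside, z up. Grip it across its 64 width on the sides below the lid. Full weight with lid: 0.63 to 0.86 kg if it holds the brass stamp, 0.28 to 0.40 kg if a dummy; which box is heavy changes each time
- box_2: closed plywood box, one of three that look the same: 110 long (its x) x 64 wide (its y) x 60 high, walls 5, floor 6, 120 high with its lid and grip; origin at the centre of its underside, z up. Grip it across its 64 width on the sides below the lid. Full weight with lid: 0.63 to 0.86 kg if it holds the brass stamp, 0.28 to 0.40 kg if a dummy; which box is heavy changes each time
- box_3: closed plywood box, one of three that look the same: 110 long (its x) x 64 wide (its y) x 60 high, walls 5, floor 6, 120 high with its lid and grip; origin at the centre of its underside, z up. Grip it across its 64 width on the sides below the lid. Full weight with lid: 0.63 to 0.86 kg if it holds the brass stamp, 0.28 to 0.40 kg if a dummy; which box is heavy changes each time
- lid_1: plywood lid of box_1, loose, hollow, 108 x 62 x 32 high, with a dark wooden grip on top: 30 long (its x) x 14 wide (y) x 30 high. Origin at the centre of the plane that rests on the box's rim (60 above the box's underside); the grip spans 32 to 62 above it; a lip 8 deep goes down into the box, so the lid lifts straight off, and laid on the bench its origin is 8 high
- lid_2: plywood lid of box_2, loose, hollow, 108 x 62 x 32 high, with a dark wooden grip on top: 30 long (its x) x 14 wide (y) x 30 high. Origin at the centre of the plane that rests on the box's rim (60 above the box's underside); the grip spans 32 to 62 above it; a lip 8 deep goes down into the box, so the lid lifts straight off, and laid on the bench its origin is 8 high
- lid_3: plywood lid of box_3, loose, hollow, 108 x 62 x 32 high, with a dark wooden grip on top: 30 long (its x) x 14 wide (y) x 30 high. Origin at the centre of the plane that rests on the box's rim (60 above the box's underside); the grip spans 32 to 62 above it; a lip 8 deep goes down into the box, so the lid lifts straight off, and laid on the bench its origin is 8 high
- box_1_stem (a point): point in box_1 on its upright centre line, 72 above its underside: the stem of what stands inside (within 4 sideways). Brass stamp and wooden dummies alike: round foot 46 dia x 18 high, plain round stem 24 dia above it, 78 high in all. In the box it stands from 6 to 84 above the box's underside, so with the lid off the stem shows 24 above the rim
- box_2_stem (a point): point in box_2 on its upright centre line, 72 above its underside: the stem of what stands inside (within 4 sideways). Brass stamp and wooden dummies alike: round foot 46 dia x 18 high, plain round stem 24 dia above it, 78 high in all. In the box it stands from 6 to 84 above the box's underside, so with the lid off the stem shows 24 above the rim
- box_3_stem (a point): point in box_3 on its upright centre line, 72 above its underside: the stem of what stands inside (within 4 sideways). Brass stamp and wooden dummies alike: round foot 46 dia x 18 high, plain round stem 24 dia above it, 78 high in all. In the box it stands from 6 to 84 above the box's underside, so with the lid off the stem shows 24 above the rim
- slab: fixed white stone tooling slab 140 (its x) x 120 (y) x 28 high; origin at the centre of its underside
- jar: bystander: glass jar 68 dia x 105 high, standing behind the boxes; origin at its underside
- spool: bystander: brown thread spool 56 dia x 70 high, standing; origin at its underside
- mallet: bystander: hammer lying on the bench, about 260 long along its x, head 26 high at +x, 90 across; origin at mid underside
- glue: bystander: white bottle 60 dia x 130 high, standing; origin at its underside
- mug: bystander: white mug 80 dia x 90 high, standing; origin at its underside
- notebook: bystander, fixed: notebook 130 (x) x 180 (y) x 15 high with a pencil on it (to 23 high); origin at its underside centre
Not all that is in view belongs to the job. What is shaped like the lid_2 but blue, pink or purple is not meant.

How it is judged:
By the outcome, as a careful person would: the job done as asked, in the order asked, and still so for the second after the job is handed in, with the robot touching nothing.
It also fails if it takes over 72 s, if anything falls off the work surface, if the arm or the gripper's body presses on something with over 40 N, if the wrist force passes 120 N, or if a joint passes its speed limit or range.

## Robot

A 7-joint arm with a two-finger parallel gripper is mounted at the origin on the work surface. World frame = base frame: x ahead of the robot, y to its left, z up, the work surface at z = 0. Lengths are in mm, angles in rad, forces in N, time in s.
With the tool pointing down it reaches from about 350 to 900 mm from the base axis. Payload 19.9 kg.
Tool frame: the origin (TCP) lies at the very end of the fingers, on their centre line; the grasp point (between the pads) lies tcp_to_grasp behind it (tcp_to_grasp is the distance from the TCP to the grasp point, in mm); z points along the fingers, y is the line along which they close (so a half turn about z gives the same grasp; the last joint's range is limited). The gripper opens to 94 mm and grips with 3 to 60 N. Pads are 16 mm wide; open, the fingers measure 119 mm over their backs; the gripper's body (75 mm by 177 mm) begins 78 mm behind the grasp point.
Start: joints at [-1.188, 0.417, -0.01, 1.614, 0.005, 1.111, -0.053], TCP at [257.005, 569.691, 205.425] pointing down, gripper open.
Joint ranges: [-2.81, 2.81], [-0.39, 2.02], [-1.27, 1.25], [0.06, 2.57], [-1.19, 4.33], [0.19, 2], [-2.82, 2.82]. Speed limits (rad/s): [1.89, 1.89, 2.39, 2.39, 3.01, 3.01, 3.01].

## Interface

Orientations are given as a unit quaternion [x, y, z, w].
In Python, from workcell import state, snapshot, camera_info, hand_in, tcp_to_grasp gives the robot as it stands. The module is installed in compiled form; this text tells all that it offers.
- The arm moves only by the shell command python3 -m jog 'ROWS' [FORCE]. ROWS is JSON, a list of rows, each a list of 5 numbers: the finger opening in cm, from 0 to 9.4, then the shift along the tool's x, y, z in cm, then the turn about the tool's z in rad. A call has 1 to 8 rows; each row is the pose to reach, as a shift and turn from the pose commanded when the call began, along the tool's axes at that moment; what a row does not reach only later rows make up. A row lasts 1/10 s, in which the tool goes at most 50 mm and 8.59 degrees, less where a joint would pass 70% of its speed; a pose out of reach is approached as far as the arm can. A call with a gripper value outside its range is refused whole. The fingers move at their own pace and stop on an object; FORCE is the grip in N (left out, the last holds). Time passes only in rows, so rows that repeat a pose let the fingers close. It gives the time, the measured TCP pose, the force, the opening and the grip force at its end, in the units of the state.
- state(): the state, without advancing time (a new reading comes with each control period).
- snapshot(name): name is "scene" or "top" or "wrist"; returns the picture (400x640x3 uint8, red, green, blue); there is no depth.
- camera_info(name): a dict with "fx", "fy", "cx", "cy" (pixels), "R" (3x3) and "t" (3): a world point X has camera coordinates R X + t. Camera axes: x right, y down, z forward; pixel columns grow to the right and rows downward; lengths in mm; the calibration is good to about 2 mm. A picture is of the moment at which its call begins: read the wrist's pose just before it. camera_info takes no time and is no camera call; for the wrist camera it gives the pose at the moment of the call.
- hand_in(): hands the job in; it is judged then, once.
The state is a dict: "time": time; "joints": joint angles; "qvel": joint speeds; "joint_torque": joint torques, N m; "eef_pos": TCP position; "orientation": TCP orientation; "contact_force": force on the tool from outside, world axes, zero at the start; "torque": the same for the moment, N m; "width": finger opening in mm; "grip_force": force on a finger pad.
Only numpy, scipy, OpenCV 4.12 (cv2) and the standard library are available. Lean on these libraries where they do the work, as an engineer would, in place of code of your own. Each camera call takes 0.05 s, during which the arm holds its last target. There are 200 camera calls.

## Working session

There is one attempt and no reset: what is moved stays moved. The work goes in short steps, Python scripts to look and compute and a shell command to move; the robot and the scene stay as the last step left them, time stands still between calls to the robot, and variables do not carry over. Pictures are saved under pics/ and viewed, at most 11 in all, crops included, and the job is handed in when it is done.

```bash
mkdir -p pics; cat > h.py <<'E'
import numpy as np, cv2
from scipy.spatial.transform import Rotation as Ro
from workcell import *
def save(n,f):
    im=snapshot(n); cv2.imwrite('pics/'+f,im[:,:,::-1]); return im
def ray(ci,u,v,z):
    R=np.array(ci['R']);t=np.array(ci['t'])
    d=R.T@np.array([(u-ci['cx'])/ci['fx'],(v-ci['cy'])/ci['fy'],1]); c=-R.T@t
    return c+d*(z-c[2])/d[2]
def proj(ci,X):
    p=np.array(ci['R'])@np.array(X)+np.array(ci['t']); return [ci['fx']*p[0]/p[2]+ci['cx'],ci['fy']*p[1]/p[2]+ci['cy']]
E
python3 - <<'E'
from h import *
np.set_printoptions(suppress=True,precision=3)
print(state(),tcp_to_grasp)
for n in('scene','top','wrist'):
    save(n,n+'0.png');print(n,camera_info(n))
s=state();print(Ro.from_quat(s['orientation']).as_matrix())
E
```

```text
{'time': 0.0, 'joints': array([-1.188,  0.418, -0.01 ,  1.614,  0.005,  1.111, -0.053]), 'qvel': array([-0.001,  0.001,  0.002,  0.001, -0.001,  0.002,  0.002]), 'joint_torque': array([  0.   , -85.125,   0.639, -42.6  ,  -0.049,   0.019,   0.   ]), 'eef_pos': array([256.881, 569.347, 204.82 ]), 'orientation': array([ 0.21 ,  0.978, -0.001, -0.   ]), 'contact_force': array([ 0.205,  0.785, -0.2  ]), 'torque': array([-0.053, -0.012,  0.016]), 'grip_force': 0.0, 'width': 93.86049788934822} 18.8
scene {'fx': 374.88137920533427, 'fy': 374.88137920533427, 'cx': 317.07442226422387, 'cy': 193.17799308893933, 'R': array([[ 0.41 ,  0.912, -0.015],
       [ 0.733, -0.339, -0.589],
       [-0.542,  0.231, -0.808]]), 't': array([-200.77 , -342.759, 1636.431])}
top {'fx': 457.9403291391092, 'fy': 457.9403291391092, 'cx': 317.26739804548873, 'cy': 205.47703018781297, 'R': array([[ 0.018, -1.   ,  0.001],
       [-0.994, -0.018, -0.105],
       [ 0.105,  0.   , -0.995]]), 't': array([   2.532,  503.293, 1360.03 ])}
wrist {'fx': 275.2955573193554, 'fy': 275.2955573193554, 'cx': 321.555532500846, 'cy': 199.5855749870988, 'R': array([[ 0.411,  0.912,  0.   ],
       [ 0.878, -0.396,  0.268],
       [ 0.244, -0.11 , -0.963]]), 't': array([-624.625,  -26.428,  391.05 ])}
[[-0.912  0.411 -0.   ]
 [ 0.411  0.912 -0.001]
 [-0.    -0.001 -1.   ]]
```

View pics/scene0.png

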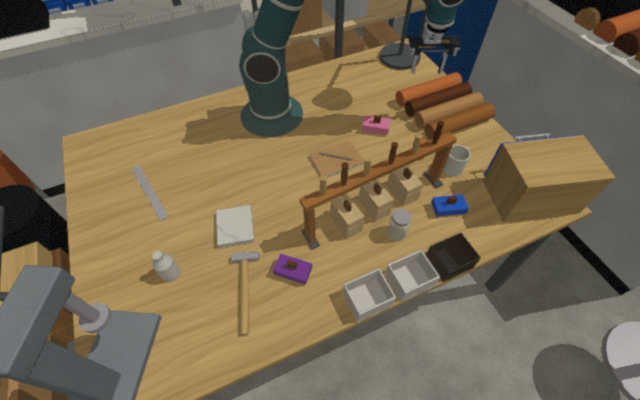

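View pics/top0.png

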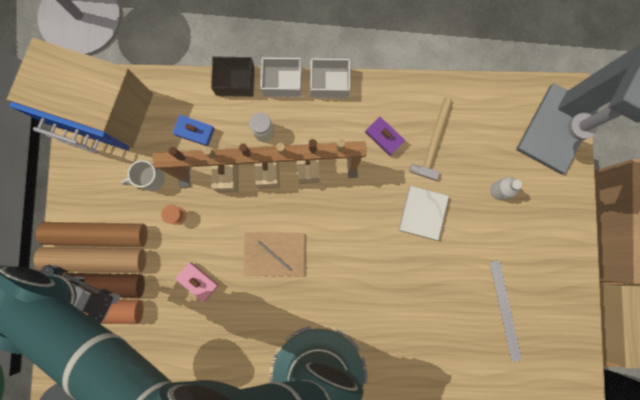

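Scene view: the rail runs from (310,205) to (445,150). Under it are three boxes at about (347,215), (378,200) and (405,183). The slab is at (235,225) and the notebook at (337,158). Top view: boxes at (222,178), (265,174) and (308,170), slab at (425,213), jar at (261,125), mallet at (432,140), glue at (508,189), spool at (172,214) and mug at (143,175). The blue (193,130), pink (196,281) and purple (384,135) lids are decoys. Next I'll measure the positions.

```bash
python3 - <<'E'
from h import *
np.set_printoptions(suppress=True,precision=1)
ct=camera_info('top');cs=camera_info('scene')
print('rail ends',ray(ct,153,160,227),ray(ct,366,150,227))
im=cv2.imread('pics/top0.png')
hsv=cv2.cvtColor(im,cv2.COLOR_BGR2HSV)
m=((hsv[:,:,1]<50)&(hsv[:,:,2]>150)).astype(np.uint8)
for c in cv2.findContours(m,0,2)[0]:
    if cv2.contourArea(c)>400:
        r=cv2.minAreaRect(c);b=cv2.boxPoints(r);print('white',r,[ray(ct,*p,28)[:2] for p in b],ray(ct,*r[0],28))
crop=im[130:205,140:380];cv2.imwrite('pics/c1.png',cv2.resize(crop,None,fx=3.3,fy=3.3,interpolation=cv2.INTER_CUBIC))
ims=cv2.imread('pics/scene0.png')
crop=ims[125:255,290:460];cv2.imwrite('pics/c2.png',cv2.resize(crop,None,fx=4.5,fy=4.5,interpolation=cv2.INTER_CUBIC))
for n,p,h in(('jar',(261,120),105),('spool',(172,214),70),('glue',(514,184),130),('mug',(143,175),90),('note',(275,254),15),('mallet head',(425,172),20),('purple',(384,135),25),('pink',(196,281),25)):print(n,ray(ct,*p,h))
E
```

```text
rail ends [593.8 442.8 227. ] [ 630.5 -113.6  227. ]
white ((505.2117919921875, 310.45294189453125), (102.28270721435547, 9.978799819946289), 77.47119140625) [array([ 343.7, -505.1]), array([ 350.7, -534.3]), array([  61.8, -592.4]), array([  55.2, -563.7])] [ 201.2 -549.2   28. ]
white ((423.44122314453125, 212.7353057861328), (40.98851776123047, 46.32430648803711), 14.03624439239502) [array([ 432.5, -232.4]), array([ 569.7, -266.6]), array([ 541.4, -387.1]), array([ 404.8, -351.7])] [ 486.8 -309.4   28. ]
white ((139.32354736328125, 173.2058868408203), (30.31694984436035, 27.406524658203125), 14.03624439239502) [array([561.4, 608.1]), array([643.9, 592.9]), array([622.7, 501.9]), array([540.5, 517.5])] [592.  555.1  28. ]
white ((279.5, 73.0), (32.0, 41.0), 90.0) [array([967. , 202.3]), array([969.4,  74. ]), array([865.9,  71.8]), array([863.5, 199.1])] [916.2 136.8  28. ]
white ((329.5, 71.5), (37.0, 41.0), 90.0) [array([982.9,  46.1]), array([985.3, -82.4]), array([865.5, -83.6]), array([863.2,  43.7])] [924. -19.  28.]
white ((420.5, 51.5), (35.0, 93.0), 90.0) [array([1049.1, -157.3]), array([1054.5, -450.2]), array([ 940. , -448.3]), array([ 934.7, -157.8])] [ 994.3 -303.4   28. ]
white ((95.28689575195312, 9.844264030456543), (45.992156982421875, 15.02893352508545), 5.19442892074585) [array([1093.3,  798.2]), array([1143.2,  797.6]), array([1132. ,  651.6]), array([1082.2,  652.7])] [1112.6  725.    28. ]
white ((69.83850860595703, 30.593278884887695), (78.24482727050781, 40.17005920410156), 26.965715408325195) [array([1039.3,  938.6]), array([1159.3,  890.9]), array([1045.5,  662. ]), array([927.5, 711.3])] [1042.4  800.3   28. ]
jar [742.1 179.9 105. ]
spool [465.8 435.9  70. ]
glue [ 563.1 -541.2  130. ]
mug [576.4 519.6  90. ]
note [354.8 136.5  15. ]
mallet head [ 613.  -316.8   20. ]
purple [ 725.4 -190.1   25. ]
pink [270.7 368.6  25. ]
```

View pics/c1.png

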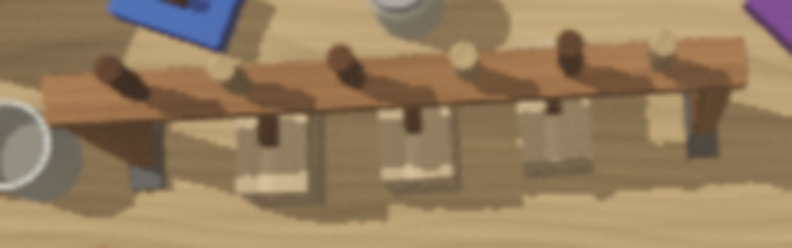

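```bash
python3 -m jog '[[9.4,0,0,-5,0],[9.4,0,0,-10,0],[9.4,0,0,-15,0],[9.4,0,0,-20,0],[9.4,0,0,-25,0],[9.4,0,0,-28,0]]'
```

```text
time: 0.75
eef_pos: [257.0, 569.6, 489.4]
orientation: [0.21, 0.978, 0.002, 0.0]
contact_force: [-0.8, -1.3, 0.2]
width: 93.9
grip_force: 0.0
```

Top crop: the boxes show at crop (270,150), (417,145) and (555,140), with their grips in front of and partly under the beam. The back edge of the beam runs from (43,77) to (745,38). Rail yaw is about 4°. Next I swing in front of the robot, turn the tool across, and test whether the arm's reach limit gives a lean.

```bash
python3 -m jog '[[9.4,-3,-2.5,0,-0.06],[9.4,-6,-5,0,-0.12],[9.4,-10,-7.5,0,-0.18],[9.4,-14,-10,0,-0.24],[9.4,-18,-13,0,-0.32],[9.4,-22,-16,0,-0.4],[9.4,-26,-19,0,-0.49],[9.4,-26,-19,0,-0.49]]'; python3 - <<'E'
from h import *
s=state();print(Ro.from_quat(s['orientation']).as_matrix().round(3),s['joints'].round(3))
E
```

```text
time: 1.55
eef_pos: [418.9, 283.7, 486.1]
orientation: [-0.031, 1.0, -0.0, 0.001]
contact_force: [-0.9, 0.7, 0.6]
width: 93.9
grip_force: 0.0
[[-0.998 -0.062  0.001]
 [-0.062  0.998 -0.   ]
 [-0.001 -0.    -1.   ]] [-0.803  0.068  0.158  1.44  -0.01   1.633  0.987]
```

```bash
python3 -m jog '[[9.4,-2,-4,0,0],[9.4,-4,-8,0,0],[9.4,-6,-12,0,0],[9.4,-8,-16,0,0],[9.4,-10,-20,0,0],[9.4,-11,-24,0,0],[9.4,-11,-26,0,0],[9.4,-11,-26,0,0]]';  python3 -m jog '[[9.4,0,0,-5,0],[9.4,0,0,-10,0],[9.4,0,0,-15,0],[9.4,0,0,-20,0],[9.4,0,0,-25,0],[9.4,0,0,-30,0],[9.4,0,0,-35,0],[9.4,0,0,-40,0]]'; python3 - <<'E'
from h import *
s=state();print(Ro.from_quat(s['orientation']).as_matrix().round(3),s['joints'].round(3))
E
```

```text
time: 2.35
eef_pos: [543.0, 34.5, 485.3]
orientation: [-0.031, 1.0, -0.0, -0.0]
contact_force: [-0.5, 0.1, 0.0]
width: 93.8
grip_force: 0.0
time: 3.15
eef_pos: [521.4, 36.3, 672.3]
orientation: [-0.033, 0.999, 0.001, 0.029]
contact_force: [-0.4, 0.6, 0.4]
width: 94.1
grip_force: 0.0
[[-0.996 -0.066  0.059]
 [-0.066  0.998  0.004]
 [-0.059  0.    -0.998]] [-0.398  0.179  0.365  0.911 -0.072  2.003  1.565]
```

```bash
python3 -m jog '[[9.4,0,0,-5,0],[9.4,0,0,-10,0],[9.4,0,0,-15,0],[9.4,0,0,-20,0],[9.4,0,0,-25,0],[9.4,0,0,-30,0],[9.4,0,0,-35,0],[9.4,0,0,-40,0]]'; python3 - <<'E'
from h import *
s=state();print(Ro.from_quat(s['orientation']).as_matrix().round(3),s['joints'].round(3))
E
```

```text
time: 3.95
eef_pos: [488.9, 33.7, 705.3]
orientation: [-0.033, 0.998, 0.002, 0.061]
contact_force: [-0.7, 0.2, 0.3]
width: 94.1
grip_force: 0.0
[[-0.99  -0.066  0.121]
 [-0.066  0.998  0.009]
 [-0.122  0.001 -0.993]] [-0.615  0.1    0.577  0.931 -0.064  2.003  1.562]
```

```bash
python3 -m jog '[[9.4,-5,0,0,0],[9.4,-10,0,0,0],[9.4,-15,0,0,0],[9.4,-20,0,0,0],[9.4,-25,0,0,0],[9.4,-30,0,0,0],[9.4,-35,0,0,0],[9.4,-40,0,0,0]]'; python3 - <<'E'
from h import *
s=state();print(Ro.from_quat(s['orientation']).as_matrix().round(3),s['joints'].round(3))
E
```

```text
time: 4.75
eef_pos: [728.5, 49.8, 639.2]
orientation: [-0.033, 0.996, 0.003, 0.085]
contact_force: [-0.4, 0.5, 0.3]
width: 94.1
grip_force: 0.0
[[-0.983 -0.066  0.168]
 [-0.065  0.998  0.011]
 [-0.169  0.    -0.986]] [-0.172  0.612  0.236  0.364 -0.163  2.003  1.567]
```

```bash
python3 -m jog '[[9.4,0,0,-5,0],[9.4,0,0,-10,0],[9.4,0,0,-15,0],[9.4,0,0,-20,0],[9.4,0,0,-25,0],[9.4,0,0,-30,0],[9.4,0,0,-35,0],[9.4,0,0,-40,0]]'; python3 - <<'E'
from h import *
s=state();print(Ro.from_quat(s['orientation']).as_matrix().round(3),s['joints'].round(3))
E
```

```text
time: 5.55
eef_pos: [616.5, 41.9, 724.5]
orientation: [-0.033, 0.993, 0.004, 0.113]
contact_force: [0.1, -0.1, 0.3]
width: 94.0
grip_force: 0.0
[[-0.972 -0.066  0.225]
 [-0.064  0.998  0.016]
 [-0.225  0.001 -0.974]] [-0.241  0.351  0.253  0.567 -0.109  2.003  1.567]
```

```bash
python3 -m jog '[[9.4,-5,0,-2,0],[9.4,-10,0,-4,0],[9.4,-15,0,-6,0],[9.4,-20,0,-8,0],[9.4,-25,0,-10,0],[9.4,-30,0,-12,0],[9.4,-35,0,-14,0],[9.4,-40,0,-16,0]]' >/dev/null;  python3 -m jog '[[9.4,0,0,-5,0],[9.4,0,0,-10,0],[9.4,0,0,-15,0],[9.4,0,0,-20,0],[9.4,0,0,-25,0],[9.4,0,0,-30,0],[9.4,0,0,-35,0],[9.4,0,0,-40,0]]';python3 - <<'E'
from h import *
s=state();print(Ro.from_quat(s['orientation']).as_matrix().round(3),s['joints'].round(3))
E
```

```text
time: 7.15
eef_pos: [594.3, 39.9, 780.2]
orientation: [-0.033, 0.986, 0.006, 0.166]
contact_force: [-0.2, -0.6, 0.1]
width: 94.3
grip_force: 0.0
[[-0.943 -0.066  0.327]
 [-0.062  0.998  0.023]
 [-0.328  0.001 -0.945]] [-0.264  0.302  0.289  0.511 -0.118  2.003  1.567]
```

```bash
python3 -m jog '[[9.4,-5,0,-2,0],[9.4,-10,0,-4,0],[9.4,-15,0,-6,0],[9.4,-20,0,-8,0],[9.4,-25,0,-10,0],[9.4,-30,0,-12,0],[9.4,-35,0,-14,0],[9.4,-40,0,-16,0]]' >/dev/null;  python3 -m jog '[[9.4,0,0,-5,0],[9.4,0,0,-10,0],[9.4,0,0,-15,0],[9.4,0,0,-20,0],[9.4,0,0,-25,0],[9.4,0,0,-30,0],[9.4,0,0,-35,0],[9.4,0,0,-40,0]]';python3 -m jog '[[9.4,-5,0,-2,0],[9.4,-10,0,-4,0],[9.4,-15,0,-6,0],[9.4,-20,0,-8,0],[9.4,-25,0,-10,0],[9.4,-30,0,-12,0],[9.4,-35,0,-14,0],[9.4,-40,0,-16,0]]' >/dev/null;python3 - <<'E'
from h import *
s=state();print(s['eef_pos'],Ro.from_quat(s['orientation']).as_matrix().round(3),s['joints'].round(3))
E
```

```text
time: 8.75
eef_pos: [550.9, 36.6, 837.5]
orientation: [-0.032, 0.975, 0.008, 0.218]
contact_force: [0.1, 0.4, 0.1]
width: 93.8
grip_force: 0.0
[647.11220719  42.95533807 825.98709406] [[-0.881 -0.066  0.468]
 [-0.058  0.998  0.032]
 [-0.469  0.001 -0.883]] [-0.203  0.433  0.362  0.227 -0.248  2.003  1.567]
```

```bash
python3 -m jog '[[9.4,0,0,-5,0],[9.4,0,0,-10,0],[9.4,0,0,-15,0],[9.4,0,0,-20,0],[9.4,0,0,-25,0],[9.4,0,0,-30,0],[9.4,0,0,-35,0],[9.4,0,0,-40,0]]';python3 - <<'E'
from h import *
np.set_printoptions(suppress=True,precision=1)
ct=camera_info('top')
a=ray(ct,153,153.3,227);b=ray(ct,365.8,141.5,227);print('back edge',a,b)
d=(a-b)/np.linalg.norm(a-b);print('yaw',np.degrees(np.arctan2(-d[0],d[1])),np.linalg.norm(a-b)); rx=np.array([d[1],-d[0],0]);c=(a+b)/2-20*rx;print('centre',c,rx)
f=lambda u,v,z:ray(ct,140+u/3.3,130+v/3.3,z)
for n,l,r in(('A',(238,174),(308,171)),('B',(383,165),(455,160)),('C',(520,155),(592,152))):
    p=f(*l,92);q=f(*r,92);m=(p+q)/2;print(n,'front lid edge',p,q,'centre',m+54*rx, 'rel', (m+54*rx-c)@rx,(m-c)@d)
s=state();R=Ro.from_quat(s['orientation']).as_matrix();print(R.round(3),s['joints'].round(3))
tgt=np.array([430,190,150]);print('cm in tool axes',R.T@(tgt-s['eef_pos'])/10)
E
```

```text
time: 10.35
eef_pos: [495.8, 32.2, 891.3]
orientation: [-0.032, 0.963, 0.01, 0.268]
contact_force: [-0.4, 0.9, 0.0]
width: 93.7
grip_force: 0.0
back edge [611.6 443.8 227. ] [ 653.3 -112.9  227. ]
yaw 4.284904159055723 558.2635905606095
centre [612.5 164.  227. ] [1.  0.1 0. ]
A front lid edge [557.  317.4  92. ] [560.8 256.1  92. ] centre [612.8 290.8  92. ] rel 9.765990405412387 126.41224333473156
B front lid edge [567.3 190.4  92. ] [572.9 127.2  92. ] centre [624.  162.8  92. ] rel 11.388390251758738 -1.9864730675750042
C front lid edge [578.4  70.2  92. ] [582.2   6.9  92. ] centre [634.2  42.6  92. ] rel 12.571954061874289 -122.64464612742347
[[-0.9 -0.1  0.5]
 [-0.1  1.   0. ]
 [-0.5  0.  -0.9]] [-0.5  0.1  0.5  0.5 -0.1  2.   1.6]
cm in tool axes [43.1 16.  60.6]
```

```bash
python3 -m jog '[[9.4,2.7,1,3.8,0],[9.4,5.4,2,7.6,0],[9.4,8,3,11.4,0],[9.4,10.7,4,15.2,0],[9.4,13.4,5,19,0],[9.4,16.1,6,22.7,0],[9.4,18.8,7,26.5,0],[9.4,21.5,8,30.3,0]]';python3 -m jog '[[9.4,2.7,1,3.8,0],[9.4,5.4,2,7.6,0],[9.4,8,3,11.4,0],[9.4,10.7,4,15.2,0],[9.4,13.4,5,19,0],[9.4,16.1,6,22.7,0],[9.4,18.8,7,26.5,0],[9.4,21.5,8,30.3,0]]';python3 - <<'E'
from h import *
np.set_printoptions(suppress=True,precision=3)
s=state();R=Ro.from_quat(s['orientation']).as_matrix();print(s['eef_pos'],R,s['joints'])
save('wrist','w1.png');ci=camera_info('wrist');np.save('w1.npy',ci,allow_pickle=True)
R=np.array(ci['R']);print(-R.T@ci['t'],R)
E
```

```text
time: 11.15
eef_pos: [466.5, 102.5, 560.3]
orientation: [-0.032, 0.963, 0.01, 0.268]
contact_force: [1.8, 1.4, 1.7]
width: 94.1
grip_force: 0.0
time: 11.95
eef_pos: [433.6, 181.3, 190.5]
orientation: [-0.031, 0.963, 0.011, 0.268]
contact_force: [2.1, 0.9, 0.0]
width: 93.8
grip_force: 0.0
[433.648 181.343 190.46 ] [[-0.855 -0.066  0.515]
 [-0.055  0.998  0.038]
 [-0.516  0.004 -0.857]] [-0.675 -0.08   0.003  2.381  0.687  0.476  0.405]
[271.062 170.766 297.589] [[-0.065  0.998  0.002]
 [ 0.691  0.043  0.722]
 [ 0.72   0.049 -0.692]]
```

View pics/w1.png

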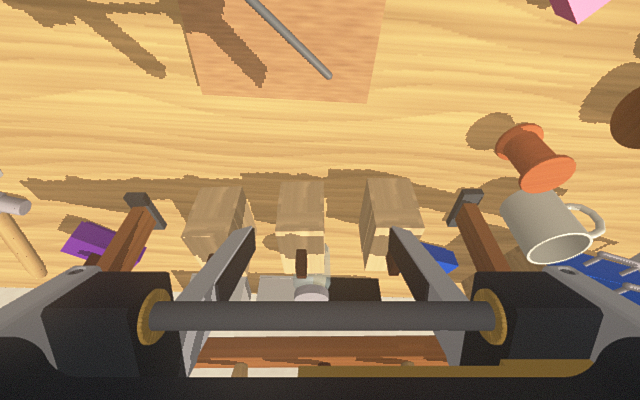

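Wrist view (upside down): all three boxes are visible. Box fronts touch the bench at about (223,188) for C, (301,181) for B and (388,178) for A. The beam is at row 350 and the jar is behind B at (310,285).

```bash
python3 - <<'E'
from h import *
im=cv2.imread('pics/w1.png');cv2.imwrite('pics/c3.png',cv2.resize(im[160:290,170:450],None,fx=2.8,fy=2.8,interpolation=cv2.INTER_CUBIC))
E
```

```text
(no output)
```

View pics/c3.png

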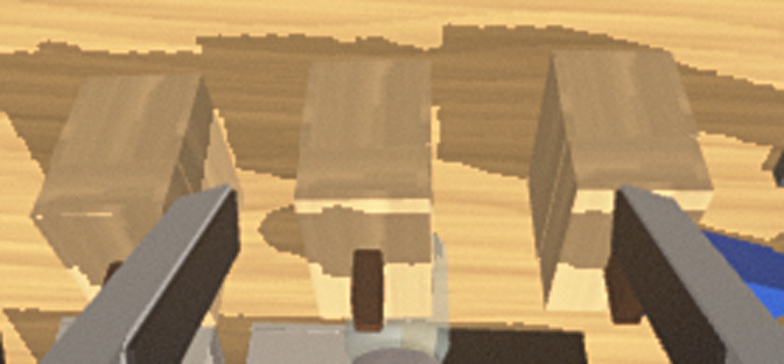

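Crop: front-bottom corners are C (87,76)–(201,74), B (312,60)–(431,58) and A (552,53)–(668,51). Lid-top front edges are at about row 190–212.

```bash
python3 - <<'E'
from h import *
np.set_printoptions(suppress=True,precision=1)
ci=np.load('w1.npy',allow_pickle=True).item()
f=lambda u,v,z:ray(ci,170+u/2.8,160+v/2.8,z)
c=np.array([612.5,164,0]);th=np.radians(4.28);rx=np.array([np.cos(th),np.sin(th),0]);ry=np.array([-np.sin(th),np.cos(th),0])
s=state();R=Ro.from_quat(s['orientation']).as_matrix()
for n,l,r,z,h in(('C',(87,76),(201,74),0,55),('B',(312,60),(431,58),0,55),('A',(552,53),(668,51),0,55),('B',(295,207),(431,210),92,54),('A',(575,190),(712,187),92,54)):
    p=f(*l,z);q=f(*r,z);w=q-p;yaw=np.arctan2(-w[0],w[1]);bx=np.array([np.cos(yaw),np.sin(yaw),0]);m=(p+q)/2+h*bx
    print(n,z,'w',np.linalg.norm(w),'yaw',np.degrees(yaw),'centre',m,'rel',(m-c)@rx,(m-c)@ry)
print('tool y yaw',np.degrees(np.arctan2(-R[0,1],R[1,1])))
E
```

```text
C 0 w 60.909436017766474 yaw 4.981934233772924 centre [617.4  45.9   0. ] rel -3.9395731919175856 -118.13797423678433
B 0 w 62.0860351966483 yaw 4.9079741976507645 centre [598.3 166.3   0. ] rel -13.996341327232628 3.3311584908614194
A 0 w 59.796800002185726 yaw 4.937569277681967 centre [585.6 289.3   0. ] rel -17.436982887622577 126.93566086027299
B 92 w 60.273511103802846 yaw 1.4437459199747646 centre [603.2 163.5  92. ] rel -9.32982078520652 0.21182545803743622
A 92 w 58.72104513601852 yaw 5.598609723443894 centre [581.1 287.8  92. ] rel -22.086477344933577 125.81957679851868
tool y yaw 3.7217495354424814
```

```bash
python3 - <<'E'
from h import *
np.set_printoptions(suppress=True,precision=1)
ci0=np.load('w1.npy',allow_pickle=True).item()
s=state();ci=camera_info('wrist');R=Ro.from_quat(s['orientation']).as_matrix()
cam=lambda c:-np.array(c['R']).T@np.array(c['t'])
off=cam(ci)-s['eef_pos'];print('now',s['eef_pos'],'off',off,'qvel',s['qvel'].round(2))
c0=np.array([433.648,181.343,190.46])+off;print('cam shift',c0-cam(ci0))
ci=dict(ci0);ci['t']=-np.array(ci0['R'])@c0
f=lambda u,v,z:ray(ci,170+u/2.8,160+v/2.8,z)
c=np.array([612.5,164,0]);th=np.radians(4.28);rx=np.array([np.cos(th),np.sin(th),0]);ry=np.array([-np.sin(th),np.cos(th),0])
for n,l,r,z,h in(('C',(87,76),(201,74),0,55),('B',(312,60),(431,58),0,55),('A',(552,53),(668,51),0,55),('B',(295,207),(431,210),92,54),('A',(575,190),(712,187),92,54)):
    p=f(*l,z);q=f(*r,z);w=q-p;yaw=np.radians(4.3);bx=np.array([np.cos(yaw),np.sin(yaw),0]);m=(p+q)/2+h*bx
    print(n,z,'w',np.linalg.norm(w),'centre',m,'rel',(m-c)@rx,(m-c)@ry)
E
```

```text
now [430.6 180.9 183.4] off [-159.5  -10.1  114.2] qvel [-0.  -0.1  0.1 -0.1 -0.2  0.2  0.4]
cam shift [3.1 0.4 7.1]
C 0 w 62.36110683649476 centre [627.4  42.6   0. ] rel 5.846011168859594 -122.1819321343809
B 0 w 63.56574821712718 centre [607.9 165.9   0. ] rel -4.451286180143577 2.254890517760507
A 0 w 61.22195307027826 centre [594.9 291.8   0. ] rel -7.97360317007737 128.77620743648876
B 92 w 62.35285996878791 centre [615.7 166.3  92. ] rel 3.36589953590932 2.100758125714415
A 92 w 60.746836172880975 centre [593.1 290.9  92. ] rel -9.884480557587214 127.99207913278117
```

```bash
python3 -m jog '[[9.4,0,0,0,0],[9.4,0,0,0,0]]' | head -2; cat >> h.py <<'E'
def go(tgt,via=()):
    s=state();R=Ro.from_quat(s['orientation']).as_matrix();print('at',s['eef_pos'].round(1),'force',s['contact_force'].round(1))
    for t in list(via)+[tgt]: print('  to',t,'cm',(R.T@(np.array(t)-s['eef_pos'])/10).round(2))
E
python3 - <<'E'
from h import *
np.set_printoptions(suppress=True,precision=3)
go([607,164.5,28],[[477,155,28]]);s=state();print(s['joints'],Ro.from_quat(s['orientation']).as_matrix())
# contour check of wrist from settled pose
ci=camera_info('wrist');np.save('w2.npy',ci,allow_pickle=True);im=save('wrist','w2.png')
cv2.imwrite('pics/c4.png',cv2.resize(im[:,:,::-1][150:300,170:450],None,fx=2.8,fy=2.8,interpolation=cv2.INTER_CUBIC))
E
```

```text
time: 12.2
eef_pos: [435.3, 180.8, 193.9]
at [435.3 180.8 193.9] force [-0.   0.2  0.7]
  to [477, 155, 28] cm [ 5.17 -2.88 16.25]
  to [607, 164.5, 28] cm [-5.99 -2.79 23.  ]
[-0.675 -0.084  0.006  2.375  0.681  0.484  0.416] [[-0.854 -0.066  0.516]
 [-0.056  0.998  0.036]
 [-0.517  0.002 -0.856]]
```

View pics/c4.png

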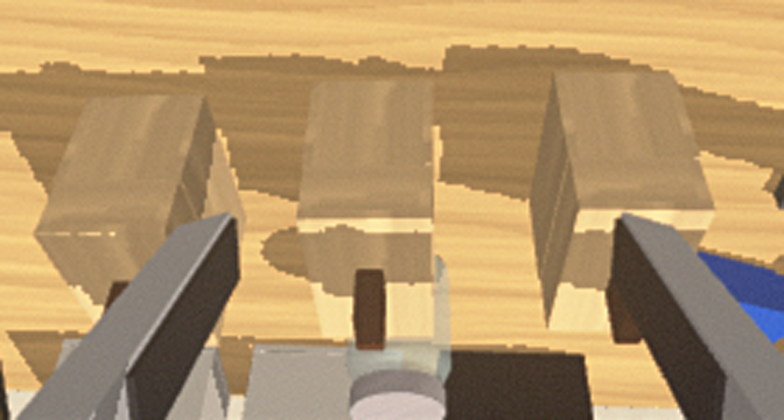

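Settled crop: bottom-front corners are C (88,95)–(207,95), B (312,80)–(431,80) and A (553,73)–(672,71).

```bash
python3 - <<'E'
from h import *
np.set_printoptions(suppress=True,precision=1)
ci=np.load('w2.npy',allow_pickle=True).item()
f=lambda u,v,z:ray(ci,170+u/2.8,150+v/2.8,z)
c=np.array([612.5,164,0]);th=np.radians(4.28);rx=np.array([np.cos(th),np.sin(th),0]);ry=np.array([-np.sin(th),np.cos(th),0])
for n,l,r,z,h in(('C',(88,95),(207,95),0,55),('B',(312,80),(431,80),0,55),('A',(553,73),(672,71),0,55),('B',(299,222),(434,222),92,54),('A',(578,213),(714,210),92,54)):
    p=f(*l,z);q=f(*r,z);w=q-p;m=(p+q)/2+h*rx
    print(n,z,'w',np.linalg.norm(w),'yaw',np.degrees(np.arctan2(-w[0],w[1])),'centre',m,'rel',(m-c)@rx,(m-c)@ry)
    if z==0: print('   TCP for grasp',m-7*rx)
go([607,164.5,28])
E
```

```text
C 0 w 64.94707976070734 yaw 3.6497313227734187 centre [629.2  43.5   0. ] rel 7.690384518795648 -121.38621500401501
   TCP for grasp [622.2  43.    0. ]
B 0 w 63.843604137296936 yaw 3.655327626008689 centre [610.4 165.5   0. ] rel -2.031241578675098 1.6376537479305397
   TCP for grasp [603.4 165.    0. ]
A 0 w 63.10224055457363 yaw 4.948448651282087 centre [596.4 293.2   0. ] rel -6.372052173024449 130.06146532884355
   TCP for grasp [589.5 292.7   0. ]
B 92 w 61.88883150250869 yaw 3.5918773063835117 centre [613.2 167.3  92. ] rel 0.9609388342676237 3.19068180070376
A 92 w 61.11209604353503 yaw 5.658753219999321 centre [597.5 293.1  92. ] rel -5.334831313982507 129.87789915932885
at [435.5 181.  194.4] force [-0.4 -0.5  0.8]
  to [607, 164.5, 28] cm [-5.9 -2.8 23. ]
```

```bash
python3 -m jog '[[9.4,-1,-2.7,3,0],[9.4,-2,-2.7,7,0],[9.4,-3,-2.7,11,0],[9.4,-4,-2.7,15,0],[9.4,-5,-2.7,18,0],[9.4,-5.7,-2.7,21,0],[9.4,-5.7,-2.7,22.9,0],[9.4,-5.7,-2.7,22.9,0]]'; python3 -m jog '[[9.4,0,0,0,0],[9.4,0,0,0,0]]'
```

```text
time: 13.05
eef_pos: [605.4, 164.1, 25.5]
orientation: [-0.031, 0.963, 0.009, 0.269]
contact_force: [0.2, -0.5, 0.7]
width: 94.5
grip_force: 0.0
time: 13.25
eef_pos: [603.3, 165.5, 27.3]
orientation: [-0.032, 0.963, 0.01, 0.269]
contact_force: [-0.0, -0.2, 0.3]
width: 94.3
grip_force: 0.0
```

Now I close at moderate force and heft B by about 15 mm, moving straight up in world axes (tool x -0.517, tool z -0.856).

```bash
python3 -m jog '[[5.5,0,0,0,0],[5.5,0,0,0,0],[5.5,0,0,0,0],[5.5,0,0,0,0],[5.5,0,0,0,0],[5.5,0,0,0,0],[5.5,0,0,0,0],[5.5,0,0,0,0]]' 50; python3 -m jog '[[5.5,-0.26,0,-0.43,0],[5.5,-0.52,0,-0.86,0],[5.5,-0.78,0,-1.28,0],[5.5,-0.78,0,-1.28,0],[5.5,-0.78,0,-1.28,0],[5.5,-0.78,0,-1.28,0],[5.5,-0.78,0,-1.28,0]]'; python3 - <<'E'
from h import *
f=[];
for i in range(2):
    f.append(state()['contact_force'])
print(np.array(f).round(1),state()['width'])
E
```

```text
time: 14.05
eef_pos: [602.6, 165.3, 25.2]
orientation: [-0.032, 0.963, 0.01, 0.268]
contact_force: [-4.5, -0.6, 7.5]
width: 63.6
grip_force: 50.0
time: 14.75
eef_pos: [602.4, 165.3, 39.6]
orientation: [-0.032, 0.963, 0.01, 0.267]
contact_force: [0.6, 0.0, -4.0]
width: 63.4
grip_force: 50.0
[[ 0.6  0.  -4. ]
 [ 0.6  0.  -4. ]] 63.39895703260982
```

B weighs about 0.4 kg, so it is a dummy. I'll set it back, release, and back out.

```bash
python3 -m jog '[[5.5,0.26,0,0.43,0],[5.5,0.52,0,0.86,0],[5.5,0.7,0,1.15,0],[5.5,0.77,0,1.27,0],[5.5,0.77,0,1.27,0],[5.5,0.77,0,1.27,0]]'; python3 -m jog '[[9.4,0,0,0,0],[9.4,0,0,0,0],[9.4,0,0,0,0],[9.4,0,0,0,0],[9.4,0,0,0,0],[9.4,0,0,0,0]]';python3 - <<'E'
from h import *
go([589.5,292.5,28],[[450,280,150],[500,165,128]])
E
```

```text
time: 15.35
eef_pos: [602.7, 165.4, 25.2]
orientation: [-0.032, 0.963, 0.01, 0.268]
contact_force: [-1.0, 0.1, 1.3]
width: 63.6
grip_force: 50.0
time: 15.95
eef_pos: [602.6, 165.3, 25.1]
orientation: [-0.032, 0.963, 0.01, 0.268]
contact_force: [0.4, -1.0, 0.9]
width: 93.9
grip_force: 0.0
at [602.6 165.3  25.1] force [ 0.4 -1.   0.9]
  to [450, 280, 150] cm [  5.95  12.48 -18.15]
  to [500, 165, 128] cm [  3.46   0.67 -14.1 ]
  to [589.5, 292.5, 28] cm [ 0.26 12.78 -0.47]
```

```bash
python3 -m jog '[[9.4,1.2,0.2,-4.7,0],[9.4,2.4,0.4,-9.4,0],[9.4,3.6,0.7,-14,0],[9.4,4.8,3.5,-17,0],[9.4,5.5,7,-18,0],[9.4,5.9,10.5,-18.1,0],[9.4,5.9,12.5,-18.1,0],[9.4,5.9,12.5,-18.1,0]]'; python3 -m jog '[[9.4,0,0,0,0],[9.4,0,0,0,0]]'; python3 - <<'E'
from h import *
go([589.5,292.5,28])
print(state()['joints'].round(2))
for n in('scene','top'): save(n,n+'1.png')
a=cv2.imread('pics/scene0.png');b=cv2.imread('pics/scene1.png')
cv2.imwrite('pics/c5.png',cv2.resize(np.hstack([a[165:245,320:435],b[165:245,320:435]]),None,fx=3.4,fy=3.4,interpolation=cv2.INTER_CUBIC))
E
```

```text
time: 16.75
eef_pos: [450.1, 283.2, 150.2]
orientation: [-0.033, 0.963, 0.011, 0.268]
contact_force: [-1.0, -0.5, -0.1]
width: 94.1
grip_force: 0.0
time: 16.95
eef_pos: [450.8, 279.2, 149.7]
orientation: [-0.031, 0.963, 0.009, 0.268]
contact_force: [-0.6, -0.3, -0.0]
width: 94.2
grip_force: 0.0
at [450.8 279.2 149.7] force [-0.6 -0.3 -0. ]
  to [589.5, 292.5, 28] cm [-5.66  0.41 17.61]
[-0.51  0.16 -0.35  2.26  0.96  0.53 -0.01]
```

```bash
python3 -m jog '[[9.4,-1,0.4,4,0],[9.4,-2.5,0.4,8,0],[9.4,-4,0.4,12,0],[9.4,-5,0.4,15,0],[9.4,-5.6,0.4,17,-0.01],[9.4,-5.7,0.4,17.6,-0.02],[9.4,-5.7,0.4,17.6,-0.02],[9.4,-5.7,0.4,17.6,-0.02]]';python3 -m jog '[[5.5,0,0,0,0],[5.5,0,0,0,0],[5.5,0,0,0,0],[5.5,0,0,0,0],[5.5,0,0,0,0],[5.5,0,0,0,0],[5.5,0,0,0,0],[5.5,0,0,0,0]]' 50; python3 -m jog '[[5.5,-0.26,0,-0.43,0],[5.5,-0.52,0,-0.86,0],[5.5,-0.78,0,-1.28,0],[5.5,-0.78,0,-1.28,0],[5.5,-0.78,0,-1.28,0],[5.5,-0.78,0,-1.28,0],[5.5,-0.78,0,-1.28,0]]'
```

```text
time: 17.85
eef_pos: [589.2, 293.8, 29.2]
orientation: [-0.042, 0.963, 0.007, 0.268]
contact_force: [0.1, 0.1, 0.6]
width: 94.0
grip_force: 0.0
time: 18.65
eef_pos: [590.1, 292.7, 28.9]
orientation: [-0.041, 0.962, 0.006, 0.268]
contact_force: [-3.2, -4.7, 6.7]
width: 64.2
grip_force: 49.6
time: 19.35
eef_pos: [589.7, 293.8, 43.3]
orientation: [-0.042, 0.963, 0.007, 0.268]
contact_force: [0.3, -0.4, -7.2]
width: 63.9
grip_force: 49.6
```

A is about 0.73 kg, so it is the heavy box. I'll withdraw it towards the robot.

```bash
python3 - <<'E'
from h import *
s=state();p=s['eef_pos'];go(p+[-115,-45,-13.5],[p+[-60,-4,4],p+[-115,-45,4]]);print(s['joints'].round(2))
E
```

```text
at [589.7 293.8  43.3] force [ 0.3 -0.4 -7.2]
  to [529.66400523 289.83842953  47.30804206] cm [ 4.94  0.1  -3.44]
  to [474.66400523 248.83842953  47.30804206] cm [ 9.95 -3.53 -6.42]
  to [474.66400523 248.83842953  29.80804206] cm [10.85 -3.51 -4.92]
[-0.49  0.53 -0.19  2.05  1.33  0.39 -0.2 ]
```

```bash
python3 -m jog '[[5.5,1.5,0,-1.1,0],[5.5,3.2,0.1,-2.3,0],[5.5,4.9,0.1,-3.4,0],[5.5,6.5,-1,-4.4,0],[5.5,8.2,-2.3,-5.4,0],[5.5,9.9,-3.5,-6.4,0],[5.5,9.9,-3.5,-6.4,0],[5.5,9.9,-3.5,-6.4,0]]'; python3 - <<'E'
from h import *
s=state();R=Ro.from_quat(s['orientation']).as_matrix();print(s['joints'].round(2),R.round(3));p=s['eef_pos'];go([p[0],p[1],29.5])
E
```

```text
time: 20.15
eef_pos: [475.4, 249.4, 47.8]
orientation: [-0.042, 0.963, 0.007, 0.268]
contact_force: [-0.2, -0.2, -7.9]
width: 63.9
grip_force: 49.6
[-0.58  0.37 -0.19  2.32  1.56  0.39 -0.55] [[-0.853 -0.084  0.515]
 [-0.076  0.996  0.036]
 [-0.516 -0.008 -0.856]]
at [475.4 249.4  47.8] force [-0.2 -0.2 -7.9]
  to [np.float64(475.37214187064825), np.float64(249.40713539096538), 29.5] cm [0.94 0.02 1.57]
```

```bash
python3 -m jog '[[5.5,0.3,0,0.5,0],[5.5,0.6,0,1,0],[5.5,0.8,0,1.35,0],[5.5,0.9,0,1.5,0],[5.5,0.95,0,1.6,0],[5.5,0.95,0,1.6,0]]'; python3 - <<'E'
from h import *
print(state()['contact_force'].round(1))
E
```

```text
time: 20.75
eef_pos: [475.7, 249.2, 29.1]
orientation: [-0.042, 0.963, 0.007, 0.268]
contact_force: [0.3, -0.4, -7.9]
width: 64.0
grip_force: 49.6
[ 0.3 -0.4 -7.9]
```

```bash
python3 -m jog '[[5.5,0.05,0,0.09,0],[5.5,0.1,0,0.17,0],[5.5,0.1,0,0.17,0]]'|sed -n 2,4p;python3 -m jog '[[5.5,0.05,0,0.09,0],[5.5,0.1,0,0.17,0],[5.5,0.1,0,0.17,0]]'|sed -n 2,4p
```

```text
eef_pos: [476.1, 249.4, 28.7]
orientation: [-0.041, 0.962, 0.007, 0.269]
contact_force: [-21.3, -6.9, 35.7]
eef_pos: [476.8, 249.5, 27.5]
orientation: [-0.041, 0.962, 0.007, 0.27]
contact_force: [-23.9, -6.8, 47.1]
```

```bash
python3 -m jog '[[5.5,-0.13,0,-0.22,0],[5.5,-0.13,0,-0.22,0]]'|sed -n 2,4p;python3 -m jog '[[7.5,0,0,0,0],[9.4,0,0,0,0],[9.4,0,0,0,0],[9.4,0,0,0,0],[9.4,0,0,0,0],[9.4,0,0,0,0]]'; python3 - <<'E'
from h import *
p=state()['eef_pos'];go(p+[-60,-4,150],[p+[-40,-2,60]])
E
```

```text
eef_pos: [475.7, 249.2, 28.0]
orientation: [-0.041, 0.963, 0.007, 0.268]
contact_force: [-0.7, 0.4, -9.0]
time: 22.15
eef_pos: [475.5, 249.0, 27.6]
orientation: [-0.041, 0.963, 0.007, 0.268]
contact_force: [-0.7, -0.3, 0.4]
width: 93.8
grip_force: 0.0
at [475.5 249.   27.6] force [-0.7 -0.3  0.4]
  to [435.47363134 247.04129293  87.58177051] cm [ 0.33  0.08 -7.21]
  to [415.47363134 245.04129293 177.58177051] cm [ -2.59  -0.03 -15.95]
```

```bash
python3 -m jog '[[9.4,0,0,-3,0],[9.4,0,0,-6,0],[9.4,0,0,-9,0],[9.4,-0.5,0,-12,0],[9.4,-1.5,0,-15,0],[9.4,-2.5,0,-17,0],[9.4,-2.5,0,-17,0],[9.4,-2.5,0,-17,0]]'; python3 - <<'E'
from h import *
for k in range(1): pass
ci=camera_info('wrist');np.save('w3.npy',ci,allow_pickle=True);w=save('wrist','w3.png');t=save('top','top3.png');s=save('scene','scene3.png')
a=cv2.resize(w[60:400,140:540],None,fx=1.25,fy=1.25)  # 500x425
b=cv2.resize(s[140:245,320:450],None,fx=2.3,fy=2.3)
c=cv2.resize(t[130:230,195:325],None,fx=2.3,fy=2.3)
o=np.zeros((500,800,3),np.uint8);o[:425,:500]=a;o[:b.shape[0],500:500+b.shape[1]]=b;o[250:250+c.shape[0],500:500+c.shape[1]]=c
cv2.imwrite('pics/m3.png',o[:,:,::-1])
E
```

```text
time: 22.95
eef_pos: [409.4, 244.7, 186.3]
orientation: [-0.041, 0.962, 0.007, 0.268]
contact_force: [-0.0, 0.7, -0.7]
width: 94.4
grip_force: 0.0
```

View pics/m3.png

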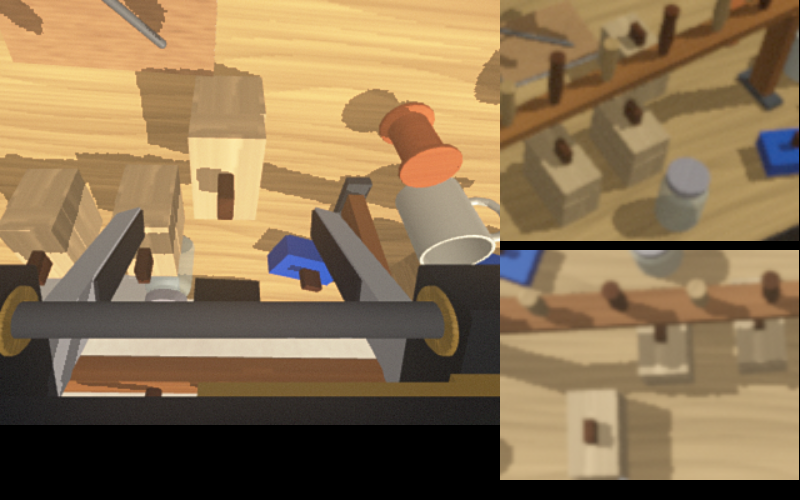

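The heavy box stands upright and closed at mosaic (228,150). Its lid-top front edge is at (190–266,137), its back edge at (194–256,219), and the grip at (226,195). Boxes B and C still stand under the rail.

```bash
python3 - <<'E'
from h import *
np.set_printoptions(suppress=True,precision=1)
ci=np.load('w3.npy',allow_pickle=True).item()
f=lambda u,v,z:ray(ci,140+u/1.25,60+v/1.25,z)
for n,q in(('bench',[(194,77,0),(263,76,0)]),('lid front',[(190,137,92),(266,137,92)]),('lid back',[(194,218,92),(256,220,92)])):
    P=np.array([f(*x) for x in q]);w=P[1]-P[0];print(n,P[:,:2],'len',np.linalg.norm(w),'yaw',np.degrees(np.arctan2(-w[0],w[1])))
ct=camera_info('top')
g=lambda u,v,z:ray(ct,195+(u-500)/2.3,130+(v-250)/2.3,z)
print('top: lid corners',[g(*x,92)[:2] for x in((567,390),(619,390),(567,473),(619,473))])
R=Ro.from_quat(state()['orientation']).as_matrix();print('yaw tool',np.degrees(np.arctan2(-R[0,1],R[1,1])))
m=cv2.imread('pics/w3.png')
hs=cv2.cvtColor(m,cv2.COLOR_BGR2HSV)[60:400,140:540]
sub=((hs[100:190,160:200,2]<110)).astype(np.uint8)
for c in cv2.findContours(sub,0,2)[0]:
    if cv2.contourArea(c)>30:
        x,y,w,h=cv2.boundingRect(c);print('grip px',x+300,y+160,w,h,[ray(ci,x+300+w/2,y+160,z) for z in(122,)],[ray(ci,x+300+w/2,y+160+h,z) for z in(92,122)])
go([482,250,110])
E
```

```text
bench [[430.3 213.4]
 [423.3 280.2]] len 67.16560363135238 yaw 5.965869521392036
lid front [[428.  216.9]
 [422.6 276.5]] len 59.78307421837844 yaw 5.145852987196683
lid back [[535.4 221.6]
 [532.9 284.6]] len 63.12129259798451 yaw 2.248051836264706
top: lid corners [array([533.9, 281.7]), array([535.1, 216.3]), array([429.5, 277.6]), array([430.7, 212.8])]
yaw tool 4.786507603636212
grip px 314 199 13 20 [array([435.7, 246. , 122. ])] [array([501.7, 251.1,  92. ]), array([465.1, 248.4, 122. ])]
at [409.  244.5 185. ] force [ 0.8 -0.2 -0.5]
  to [482, 250, 110] cm [-2.4  0.  10.2]
```

```bash
python3 -m jog '[[5,-0.6,0,2.5,0],[4,-1.1,0,5,0],[4,-1.6,0,7.5,0],[4,-2,0,9.5,0],[4,-2.4,0,11,0],[4,-2.5,0,11.7,0],[4,-2.5,0,11.7,0],[4,-2.5,0,11.7,0]]'; python3 -m jog '[[0.5,0,0,0,0],[0.5,0,0,0,0],[0.5,0,0,0,0],[0.5,0,0,0,0],[0.5,0,0,0,0],[0.5,0,0,0,0]]' 25; python3 - <<'E'
from h import *
p=state()['eef_pos'];go(p+[0,0,60],[p+[0,0,5]]);go([490,60,60])
E
```

```text
time: 23.9
eef_pos: [490.3, 250.9, 98.7]
orientation: [-0.042, 0.963, 0.007, 0.267]
contact_force: [-0.3, 0.1, -0.7]
width: 40.4
grip_force: 0.0
time: 24.5
eef_pos: [491.0, 251.1, 99.2]
orientation: [-0.041, 0.962, 0.007, 0.268]
contact_force: [-2.4, -1.5, 6.8]
width: 13.7
grip_force: 25.0
at [491.  251.1  99.2] force [-2.4 -1.5  6.8]
  to [491.01332259 251.06342256 104.1609972 ] cm [-0.26 -0.   -0.43]
  to [491.01332259 251.06342256 159.1609972 ] cm [-3.1  -0.05 -5.14]
at [491.  251.1  99.2] force [-2.4 -1.5  6.8]
  to [490, 60, 60] cm [  3.56 -19.     2.62]
```

```bash
python3 -m jog '[[0.5,-0.26,0,-0.43,0],[0.5,-0.6,0,-1,0],[0.5,-1,0,-1.7,0],[0.5,-1.5,0,-2.5,0],[0.5,-2,0,-3.4,0],[0.5,-2.6,0,-4.3,0],[0.5,-3.1,0,-5.15,0],[0.5,-3.1,0,-5.15,0]]';python3 -m jog '[[0.5,0.2,-2,-0.1,0],[0.5,0.45,-6,-0.2,0],[0.5,0.75,-10,-0.35,0],[0.5,1.05,-14,-0.5,0],[0.5,1.35,-18,-0.65,0],[0.5,1.7,-22,-0.8,0],[0.5,1.85,-24.4,-0.9,0],[0.5,1.85,-24.4,-0.9,0]]'; python3 - <<'E'
from h import *
p=state()['eef_pos'];go([p[0],p[1],48]);s=save('scene','scene4.png')
cv2.imwrite('pics/m4.png',cv2.resize(s[100:260,220:460],None,fx=3.3,fy=3.3)[:,:,::-1])
E
```

```text
time: 25.3
eef_pos: [491.1, 251.7, 159.9]
orientation: [-0.041, 0.962, 0.007, 0.268]
contact_force: [-0.4, 1.0, -1.0]
width: 14.1
grip_force: 25.0
time: 26.1
eef_pos: [490.2, 9.8, 158.3]
orientation: [-0.041, 0.963, 0.007, 0.267]
contact_force: [-0.1, 1.1, -1.0]
width: 13.6
grip_force: 25.0
at [490.2   9.8 158.3] force [-0.1  1.1 -1. ]
  to [np.float64(490.2296244425602), np.float64(9.773077205514511), 48] cm [5.67 0.09 9.46]
```

View pics/m4.png

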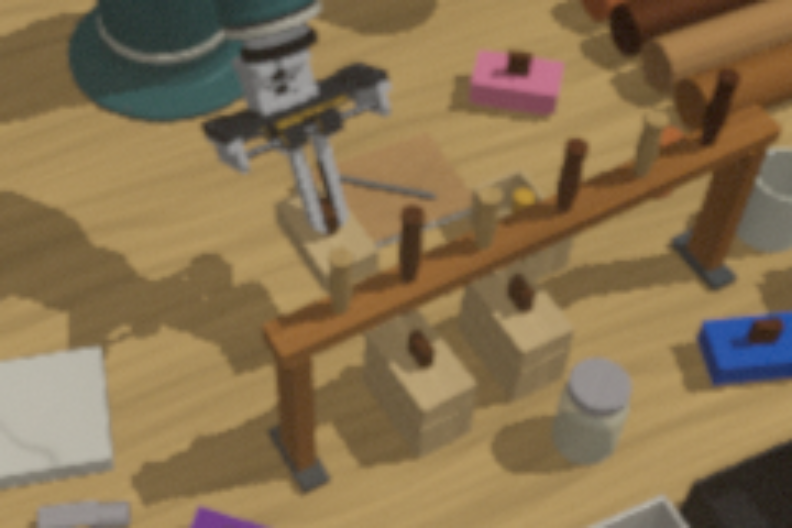

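The lid hangs level in the gripper at (330,240). The open box shows the golden stem at (525,197), so brass is confirmed. The light boxes are untouched. Next I lower the lid to the bench.

```bash
python3 -m jog '[[0.5,1.2,0,2,0],[0.5,2.4,0,4,0],[0.5,3.6,0,6,0],[0.5,4.7,0,7.8,0],[0.5,5.3,0,8.8,0],[0.5,5.5,0,9.2,0],[0.5,5.6,0,9.35,0],[0.5,5.6,0,9.35,0]]'|sed -n 2,4p; python3 -m jog '[[0.5,0.03,0,0.05,0],[0.5,0.06,0,0.1,0],[0.5,0.06,0,0.1,0]]'|sed -n 2,4p
```

```text
eef_pos: [479.4, -16.1, 66.5]
orientation: [-0.04, 0.969, -0.033, 0.24]
contact_force: [0.6, 0.2, -1.2]
eef_pos: [479.4, -16.5, 66.2]
orientation: [-0.04, 0.969, -0.034, 0.24]
contact_force: [-0.4, -0.1, -1.3]
```

```bash
python3 - <<'E'
from h import *
s=state();R=Ro.from_quat(s['orientation']).as_matrix();print(s['joints'].round(3));print(R.round(3))
go([500,-10,66])
E
```

```text
[ 0.496  0.268 -0.632  2.435  1.585  0.241  0.049]
[[-0.882 -0.062  0.467]
 [-0.094  0.994 -0.046]
 [-0.462 -0.085 -0.883]]
at [479.4 -16.5  66.2] force [-0.4 -0.1 -1.3]
  to [500, -10, 66] cm [-1.87  0.52  0.95]
```

A wrist-joint limit rolled the tool by about 5° during the descent. A turn of about +0.18 about tool z makes the closing line level again. I'll do that a little further forward.

```bash
python3 -m jog '[[0.5,-0.7,0,0.1,0.04],[0.5,-1.3,0.1,0.2,0.08],[0.5,-2,0.2,0.3,0.12],[0.5,-2.6,0.3,0.4,0.16],[0.5,-2.6,0.3,0.4,0.18],[0.5,-2.6,0.3,0.4,0.18]]'|sed -n 2,4p; python3 - <<'E'
from h import *
s=state();R=Ro.from_quat(s['orientation']).as_matrix();print(s['joints'].round(3));print(R.round(3))
p=s['eef_pos'];go(p+[0,0,-25])
E
```

```text
eef_pos: [504.0, -11.2, 74.5]
orientation: [0.047, 0.969, -0.012, 0.242]
contact_force: [-0.5, 0.6, -0.5]
[ 0.486  0.285 -0.637  2.378  1.422  0.259  0.031]
[[-0.879  0.097  0.468]
 [ 0.085  0.995 -0.046]
 [-0.47  -0.001 -0.883]]
at [504.  -11.2  74.5] force [-0.5  0.6 -0.5]
  to [503.95581512 -11.2485009   49.50756929] cm [1.18 0.   2.21]
```

```bash
python3 -m jog '[[0.5,0.3,0,0.55,0],[0.5,0.6,0,1.1,0],[0.5,0.8,0,1.5,0],[0.5,0.95,0,1.77,0],[0.5,0.95,0,1.77,0],[0.5,0.95,0,1.77,0]]'|sed -n 2,4p; python3 - <<'E'
from h import *
s=state();R=Ro.from_quat(s['orientation']).as_matrix();print(s['joints'].round(3));print(R.round(3))
E
```

```text
eef_pos: [503.9, -11.3, 54.3]
orientation: [0.047, 0.969, -0.012, 0.242]
contact_force: [-0.3, 0.2, -1.6]
[ 0.466  0.341 -0.621  2.387  1.652  0.28  -0.189]
[[-0.879  0.096  0.468]
 [ 0.085  0.995 -0.046]
 [-0.47  -0.001 -0.883]]
```

```bash
python3 -m jog '[[0.5,0.07,0,0.13,0],[0.5,0.14,0,0.26,0],[0.5,0.14,0,0.26,0]]'|sed -n 2,4p;python3 -m jog '[[0.5,0.05,0,0.09,0],[0.5,0.07,0,0.13,0],[0.5,0.07,0,0.13,0]]'|sed -n 2,4p
```

```text
eef_pos: [504.0, -11.3, 51.2]
orientation: [0.047, 0.969, -0.012, 0.242]
contact_force: [0.1, 0.1, -0.2]
eef_pos: [504.1, -11.2, 49.8]
orientation: [0.047, 0.969, -0.012, 0.242]
contact_force: [1.0, -0.6, -0.5]
```

```bash
python3 -m jog '[[0.5,0.05,0,0.09,0],[0.5,0.07,0,0.13,0],[0.5,0.07,0,0.13,0]]'|sed -n 2,4p; python3 -m jog '[[2.5,0,0,0,0],[4,0,0,0,0],[4,0,0,0,0],[4,0,0,0,0]]' | sed -n 2,5p; python3 - <<'E'
from h import *
s=state();R=Ro.from_quat(s['orientation']).as_matrix();print(R.round(3),s['time']);
p=s['eef_pos'];go(p+[-60,0,120],[p+[-30,0,70]])
E
```

```text
eef_pos: [504.3, -11.2, 48.7]
orientation: [0.047, 0.969, -0.012, 0.242]
contact_force: [-6.3, -1.5, 12.6]
eef_pos: [504.1, -11.2, 48.3]
orientation: [0.047, 0.969, -0.012, 0.242]
contact_force: [0.1, 0.1, -0.6]
width: 39.2
[[-0.879  0.097  0.468]
 [ 0.085  0.995 -0.046]
 [-0.47  -0.001 -0.883]] 29.75
at [504.1 -11.2  48.3] force [ 0.1  0.1 -0.6]
  to [474.09589664 -11.23837266 118.33915288] cm [-0.65 -0.3  -7.58]
  to [444.09589664 -11.23837266 168.33915288] cm [ -0.37  -0.59 -13.4 ]
```

```bash
python3 -m jog '[[4,0,0,-2,0],[4,-0.1,0,-5,0],[4,-0.2,-0.2,-8,0],[4,-0.3,-0.4,-11,0],[4,-0.4,-0.6,-13.4,0],[4,-0.4,-0.6,-13.4,0]]'|sed -n 2,4p; python3 -m jog '[[4,0.4,3,-0.5,0],[4,0.8,6.5,-1,0],[4,1.2,10,-1.5,0],[4,1.7,14,-2,0],[4,2.2,18,-2.5,0],[4,2.6,22,-3,0],[4,3,24.8,-3.5,0],[4,3,24.8,-3.5,0]]'; python3 -m jog '[[4,0,0,0,0],[4,0,0,0,0]]'|head -2;python3 - <<'E'
from h import *
s=state();R=Ro.from_quat(s['orientation']).as_matrix();print(s['joints'].round(3));print(R.round(3))
ci=camera_info('wrist');np.save('w5.npy',ci,allow_pickle=True);w=save('wrist','w5.png');t=save('top','top5.png')
a=cv2.resize(w[100:330,190:480],None,fx=1.9,fy=1.9)
c=cv2.resize(t[135:225,215:335],None,fx=2,fy=2)
o=np.zeros((440,800,3),np.uint8);o[:a.shape[0],:a.shape[1]]=a;o[:c.shape[0],552:552+c.shape[1]]=c
cv2.imwrite('pics/m5.png',o[:,:,::-1])
E
```

```text
eef_pos: [456.6, -21.9, 138.8]
orientation: [0.054, 0.97, -0.022, 0.236]
contact_force: [-0.2, -0.5, -0.2]
time: 31.15
eef_pos: [442.4, 233.9, 151.3]
orientation: [0.052, 0.97, -0.021, 0.236]
contact_force: [0.2, -0.6, -0.1]
width: 39.9
grip_force: 0.0
time: 31.35
eef_pos: [443.1, 228.6, 151.0]
[ 0.171  0.244 -1.048  2.236  0.98   0.755 -0.11 ]
[[-0.882  0.116  0.456]
 [ 0.095  0.993 -0.07 ]
 [-0.461 -0.019 -0.887]]
```

View pics/m5.png

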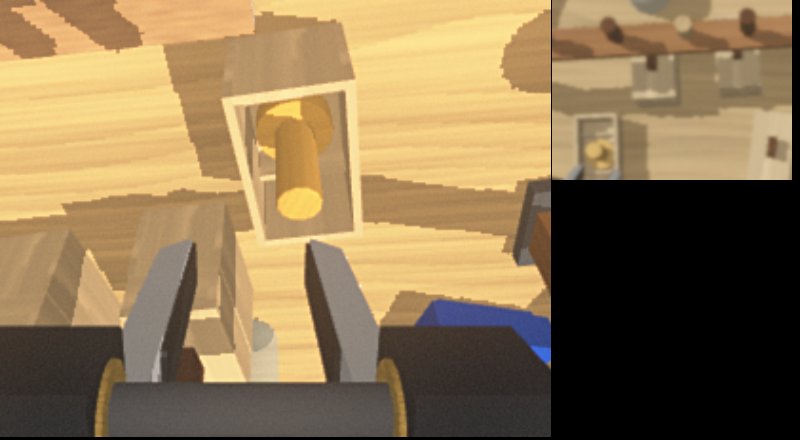

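Crop: the open box has its rim at (222,98), (355,80), (361,233) and (265,241). The brass stamp stands upright in it, stem top centred at (299,203). In the top view the lid lies on the bench at (775,150).

```bash
python3 - <<'E'
from h import *
np.set_printoptions(suppress=True,precision=1)
ci=np.load('w5.npy',allow_pickle=True).item()
f=lambda u,v,z:ray(ci,190+u/1.9,100+v/1.9,z)
P=[f(*q,60)[:2] for q in((222,98),(355,80),(361,233),(265,241))];print(P,np.mean(P,0))
st=f(299,203,84);print('stem top',st,'dia',np.linalg.norm(f(277,203,84)-f(322,203,84)))
ct=camera_info('top');print('top cam stem',ray(ct,215+(599-552)/2,135+150/2,84))
go([st[0]+4.6,st[1]-.7,66.5],[[st[0]-36,st[1],115]])
E
```

```text
[array([427.8, 215.5]), array([424.5, 278.7]), array([531.3, 284.4]), array([533. , 226.1])] [479.2 251.2]
stem top [478.6 248.6  84. ] dia 22.79021852357908
top cam stem [479.8 239.5  84. ]
at [443.3 228.5 151.2] force [ 0.6 -0.1  1.3]
  to [np.float64(442.5746750257005), np.float64(248.61755494101362), 115] cm [1.9 2.1 3. ]
  to [np.float64(483.17467502570054), np.float64(247.91755494101363), 66.5] cm [0.6 2.6 9.2]
```

```bash
python3 -m jog '[[4.5,0,1.3,0,0.02],[4.5,0,2.6,1,0.04],[4.5,0.2,2.6,3,0.04],[4.5,0.3,2.6,5,0.04],[4.5,0.5,2.6,7,0.04],[4.5,0.55,2.6,8.2,0.04],[4.5,0.55,2.6,8.6,0.04],[4.5,0.55,2.6,8.6,0.04]]'|sed -n 2,4p; python3 -m jog '[[4.5,0,0,0,0]]'|sed -n 2,4p; python3 - <<'E'
from h import *
s=state();R=Ro.from_quat(s['orientation']).as_matrix();print(s['joints'].round(3));print(R.round(3));go([483.2,248,66.5])
E
```

```text
eef_pos: [480.5, 249.5, 71.7]
orientation: [0.074, 0.969, -0.018, 0.237]
contact_force: [-0.0, -0.7, 0.6]
eef_pos: [480.6, 250.0, 72.5]
orientation: [0.074, 0.969, -0.018, 0.237]
contact_force: [-0.4, -0.1, 0.3]
[-0.013  0.492 -0.88   2.198  1.304  0.783 -0.418]
[[-0.877  0.151  0.457]
 [ 0.134  0.989 -0.069]
 [-0.462  0.001 -0.887]]
at [480.6 250.   72.5] force [-0.4 -0.1  0.3]
  to [483.2, 248, 66.5] cm [ 0.02 -0.16  0.67]
```

Level again, so I'll do the last 6 mm, then close.

```bash
python3 -m jog '[[4.5,0,-0.16,0.3,0],[4.5,0,-0.16,0.65,0],[4.5,0,-0.16,0.65,0]]'|sed -n 2,4p; python3 -m jog '[[1.5,0,0,0,0],[1.5,0,0,0,0],[1.5,0,0,0,0],[1.5,0,0,0,0],[1.5,0,0,0,0]]' 55; python3 - <<'E'
from h import *
p=state()['eef_pos'];go(p+[0,0,80])
E
```

```text
eef_pos: [483.4, 247.9, 65.9]
orientation: [0.074, 0.969, -0.018, 0.237]
contact_force: [-0.6, 0.1, 0.1]
time: 33.15
eef_pos: [483.2, 248.0, 66.1]
orientation: [0.073, 0.969, -0.018, 0.237]
contact_force: [-1.2, -1.1, 1.5]
width: 23.0
grip_force: 55.0
at [483.2 248.   66.1] force [-1.2 -1.1  1.5]
  to [483.17946984 248.03183544 146.11689065] cm [-3.69  0.   -7.1 ]
```

```bash
python3 -m jog '[[1.5,-0.2,0,-0.4,0],[1.5,-0.7,0,-1.4,0],[1.5,-1.4,0,-2.7,0],[1.5,-2.2,0,-4.2,0],[1.5,-3,0,-5.8,0],[1.5,-3.8,0,-7.3,0],[1.5,-4.4,0,-8.4,0],[1.5,-4.4,0,-8.4,0]]'; python3 - <<'E'
from h import *
s=state();R=Ro.from_quat(s['orientation']).as_matrix();print(s['joints'].round(3));print(R.round(3))
p=s['eef_pos'];go([p[0],-10,165],[[p[0],120,165]])
E
```

```text
time: 33.95
eef_pos: [483.8, 248.2, 162.3]
orientation: [0.074, 0.968, -0.017, 0.238]
contact_force: [-0.7, -1.0, -5.4]
width: 23.0
grip_force: 55.0
[ 0.14   0.317 -1.016  2.135  1.002  0.811 -0.11 ]
[[-0.876  0.151  0.458]
 [ 0.134  0.989 -0.068]
 [-0.463  0.001 -0.886]]
at [483.8 248.2 162.3] force [-0.7 -1.  -5.4]
  to [np.float64(483.8118268108376), 120, 165] cm [ -1.85 -12.68   0.64]
  to [np.float64(483.8118268108376), -10, 165] cm [ -3.59 -25.53   1.53]
```

```bash
python3 -m jog '[[1.5,-0.6,-2.8,0.2,0],[1.5,-1.3,-6.5,0.5,0],[1.5,-2.1,-10.2,0.9,0],[1.5,-2.9,-14,1.3,0],[1.5,-3.7,-18,1.6,0],[1.5,-4.5,-22,2,0],[1.5,-5.3,-25.2,2.3,0],[1.5,-5.3,-25.2,2.3,0]]'; python3 - <<'E'
from h import *
s=state();R=Ro.from_quat(s['orientation']).as_matrix();print(s['joints'].round(3));print(R.round(3))
p=s['eef_pos'];go([492,-309,165],[[500,-150,165]])
E
```

```text
time: 34.75
eef_pos: [501.6, -14.6, 163.9]
orientation: [0.076, 0.969, -0.019, 0.236]
contact_force: [0.1, 0.9, -4.9]
width: 22.8
grip_force: 55.0
[ 0.87   0.091 -1.005  2.296  0.562  0.385  0.818]
[[-0.877  0.157  0.454]
 [ 0.139  0.988 -0.073]
 [-0.46  -0.001 -0.888]]
at [501.6 -14.6 163.9] force [ 0.1  0.9 -4.9]
  to [500, -150, 165] cm [ -1.79 -13.39   0.81]
  to [492, -309, 165] cm [ -3.29 -29.22   1.6 ]
```

```bash
python3 -m jog '[[1.5,-0.4,-3,0.2,0],[1.5,-0.9,-6.5,0.4,0],[1.5,-1.4,-10,0.6,0],[1.5,-1.8,-13.4,0.8,0],[1.5,-1.8,-13.4,0.8,0]]'; python3 - <<'E'
from h import *
s=state();R=Ro.from_quat(s['orientation']).as_matrix();print(s['joints'].round(3));print(R.round(3))
p=s['eef_pos'];go([492,-309,165],[[500,-230,165]])
E
```

```text
time: 35.25
eef_pos: [500.6, -149.1, 165.0]
orientation: [0.076, 0.969, -0.018, 0.236]
contact_force: [0.9, 0.5, -6.3]
width: 22.6
grip_force: 55.0
[ 1.253  0.158 -1.041  2.252  0.275  0.342  1.426]
[[-0.877  0.156  0.454]
 [ 0.139  0.988 -0.07 ]
 [-0.46   0.002 -0.888]]
at [ 500.6 -149.1  165. ] force [ 0.9  0.5 -6.3]
  to [500, -230, 165] cm [-1.07 -8.    0.54]
  to [492, -309, 165] cm [ -1.47 -15.93   0.73]
```

```bash
python3 -m jog '[[1.5,-0.3,-3,0.1,0],[1.5,-0.6,-6.5,0.3,0],[1.5,-0.9,-10,0.5,0],[1.5,-1.2,-13,0.6,0],[1.5,-1.5,-15.9,0.7,0],[1.5,-1.5,-15.9,0.7,0],[1.5,-1.5,-15.9,0.7,0]]'; python3 - <<'E'
from h import *
s=state();R=Ro.from_quat(s['orientation']).as_matrix();print(s['joints'].round(3));print(R.round(3))
im=save('top','top6.png');ct=camera_info('top');ci=camera_info('wrist');w=save('wrist','w6.png')
c=cv2.resize(w[60:400,100:560],None,fx=1.15,fy=1.15);t=cv2.resize(im[170:260,370:470],None,fx=2.6,fy=2.6)
o=np.zeros((400,800,3),np.uint8);o[:c.shape[0],:c.shape[1]]=c;o[:t.shape[0],535:535+t.shape[1]]=t;cv2.imwrite('pics/m6.png',o[:,:,::-1])
np.save('w6.npy',ci,allow_pickle=True)
E
```

```text
time: 35.95
eef_pos: [493.9, -304.1, 165.7]
orientation: [0.074, 0.969, -0.017, 0.236]
contact_force: [0.2, 0.6, -5.4]
width: 22.9
grip_force: 55.0
[ 1.524  0.357 -1.044  2.097  0.276  0.425  1.77 ]
[[-0.878  0.151  0.455]
 [ 0.135  0.989 -0.067]
 [-0.46   0.002 -0.888]]
```

View pics/m6.png

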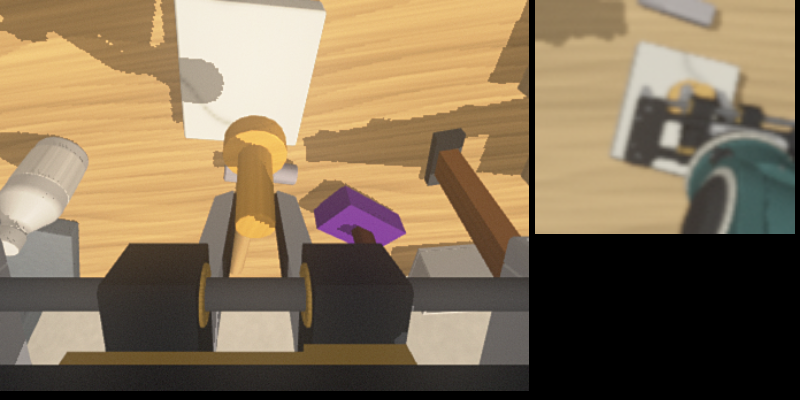

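Wrist view: the stamp hangs upright, stem top at (255,225) and foot at (257,143), with the slab in front of it. Next I check its verticality and the drop height.

```bash
python3 - <<'E'
from h import *
np.set_printoptions(suppress=True,precision=1)
ci=np.load('w6.npy',allow_pickle=True).item();s=state();p=s['eef_pos'];dz=p[2]-66.1
f=lambda u,v,z:ray(ci,100+u/1.15,60+v/1.15,z)
print('stem top',f(255,225,84+dz),'foot top centre/edges',f(223,143,24+dz),f(287,143,24+dz),'dz',dz,'expected axis',p[0]-4.6,p[1]+.7)
b=[f(224,148,6+dz),f(257,116,6+dz)];print('foot near edge bottom',b)
tx,ty=486.8+4.6,-309.4-.7
base=28-6+66.1
go([tx,ty,base+2],[[tx,ty,base+15]]);
E
```

```text
stem top [ 487.8 -302.3  184. ] foot top centre/edges [ 475.1 -322.   124. ] [ 481.7 -279.2  124. ] dz 99.95808096900808 expected axis 489.6040377864859 -302.62956357901913
foot near edge bottom [array([ 494.6, -326.9,  106. ]), array([ 469.3, -297.8,  106. ])]
at [ 494.2 -303.3  166.1] force [ 0.4 -0.4 -5.1]
  to [491.40000000000003, -310.09999999999997, 103.1] cm [ 3.1 -0.7  5.5]
  to [491.40000000000003, -310.09999999999997, 90.1] cm [ 3.6 -0.7  6.7]
```

```bash
python3 -m jog '[[1.5,0.5,-0.2,0.9,0],[1.5,1.1,-0.5,1.9,0],[1.5,1.7,-0.7,3,0],[1.5,2.3,-0.7,4.1,0],[1.5,2.9,-0.7,5.1,0],[1.5,3.1,-0.7,5.5,0],[1.5,3.1,-0.7,5.5,0],[1.5,3.1,-0.7,5.5,0]]'|sed -n 2,4p; python3 -m jog '[[1.5,0.15,0,0.27,0],[1.5,0.3,0,0.54,0],[1.5,0.45,0,0.85,0],[1.5,0.52,0,1,0],[1.5,0.52,0,1,0]]'|sed -n 2,4p;python3 - <<'E'
from h import *
s=state();R=Ro.from_quat(s['orientation']).as_matrix();print(s['joints'].round(3));print(R.round(3));go([491.4,-310.1,88.1])
E
```

```text
eef_pos: [491.4, -311.2, 103.7]
orientation: [0.073, 0.969, -0.018, 0.237]
contact_force: [0.8, -1.2, -5.3]
eef_pos: [491.0, -311.3, 91.9]
orientation: [0.073, 0.969, -0.018, 0.237]
contact_force: [0.2, -0.1, -5.7]
[ 1.337  0.451 -0.822  2.148  0.425  0.26   1.671]
[[-0.877  0.15   0.456]
 [ 0.134  0.989 -0.069]
 [-0.461  0.001 -0.887]]
at [ 491.  -311.3   91.9] force [ 0.2 -0.1 -5.7]
  to [491.4, -310.1, 88.1] cm [0.16 0.13 0.35]
```

```bash
python3 -m jog '[[1.5,0.05,0,0.09,0],[1.5,0.1,0,0.19,0],[1.5,0.1,0,0.19,0]]'|sed -n 2,4p; python3 -m jog '[[1.5,0.03,0,0.05,0],[1.5,0.05,0,0.09,0],[1.5,0.05,0,0.09,0]]'|sed -n 2,4p
```

```text
eef_pos: [491.0, -311.4, 90.0]
orientation: [0.073, 0.969, -0.018, 0.237]
contact_force: [0.3, -0.2, -5.1]
eef_pos: [491.0, -311.5, 89.0]
orientation: [0.073, 0.969, -0.018, 0.237]
contact_force: [-0.1, 0.4, -4.7]
```

```bash
python3 -m jog '[[1.5,0.02,0,0.04,0],[1.5,0.03,0,0.06,0],[1.5,0.03,0,0.06,0]]'|sed -n 2,4p
```

```text
eef_pos: [491.0, -311.5, 88.3]
orientation: [0.073, 0.969, -0.018, 0.237]
contact_force: [-0.2, -0.3, -4.6]
```

```bash
python3 -m jog '[[1.5,0.02,0,0.04,0],[1.5,0.03,0,0.06,0],[1.5,0.03,0,0.06,0]]'|sed -n 2,4p;
```

```text
eef_pos: [491.5, -311.6, 88.2]
orientation: [0.073, 0.969, -0.018, 0.237]
contact_force: [-3.9, 1.7, 5.3]
```

Contact: the stamp is on the slab. I'll release it, back off along the tool axis, and check.

```bash
python3 -m jog '[[2.6,0,0,0,0],[3,0,0,0,0],[3.5,0,0,0,0],[4.5,0,0,0,0],[4.5,0,0,0,0],[4.5,0,0,0,0]]'|sed -n 2,5p; python3 -m jog '[[4.5,0,0,-1,0],[4.5,0,0,-3,0],[4.5,0,0,-6,0],[4.5,0,0,-9,0],[4.5,0,0,-13,0],[4.5,0,0,-17,0],[4.5,0,0,-17,0]]'; python3 -m jog '[[4.5,0,0,-4,0],[4.5,0,0,-8,0],[4.5,0,0,-8,0]]'|head -2; python3 - <<'E'
from h import *
ci=camera_info('wrist');np.save('w7.npy',ci,allow_pickle=True)
w=save('wrist','w7.png');s=save('scene','scene7.png');t=save('top','top7.png')
o=np.zeros((590,800,3),np.uint8)
o[:300,:400]=cv2.resize(w[60:330,120:480],(400,300));o[:300,400:]=cv2.resize(s[120:300,210:450],(400,300));o[300:,:]=cv2.resize(t[110:260,120:480],(800,290))
cv2.imwrite('pics/m7.png',o[:,:,::-1])
E
```

```text
eef_pos: [491.1, -311.5, 87.7]
orientation: [0.073, 0.969, -0.018, 0.237]
contact_force: [-0.5, -0.2, 0.5]
width: 45.0
time: 39.85
eef_pos: [413.2, -301.3, 233.2]
orientation: [0.075, 0.969, -0.018, 0.234]
contact_force: [-0.5, 0.5, 0.3]
width: 44.9
grip_force: 0.0
time: 40.15
eef_pos: [376.9, -296.4, 306.3]
```

View pics/m7.png

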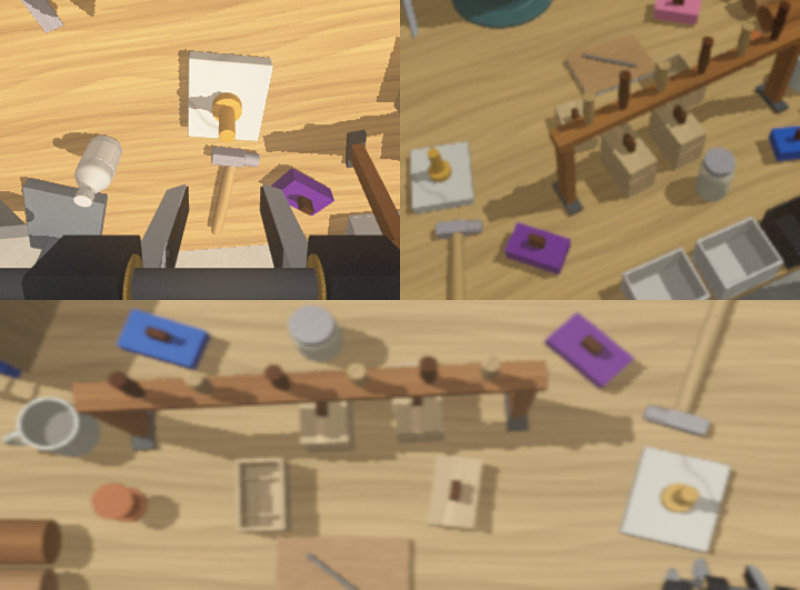

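The stamp stands upright on the slab. In the bottom panel its foot is at (677,497) against a slab centre of (678,499). The lid lies flat at (457,492), the open box is upright at (262,495), and the two light boxes are shut in place at (323,420) and (417,415). Nothing else has moved, so I'm handing in.

```bash
python3 -c "
from workcell import *
print(hand_in())"
```

```text
the job is handed in; nothing more can be done
None
```

The job is handed in at about 40 s: the heavy box was the leftmost one seen from the robot (about 0.73 kg), and its brass stamp stands upright in the middle of the slab, with its lid laid on the bench; I hefted one light box and set it back, left the other untouched, and both stay shut under the rail.

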